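# Load the button press and click its slide home under the ram

### The arm

A 6-joint arm with a two-finger parallel gripper is mounted at the origin on the work surface. World frame = base frame: x ahead of the robot, y to its left, z up, the work surface at z = 0. Lengths are in mm, angles in degrees, forces in N, time in s.
With the tool pointing down it reaches from about 425 to 1125 mm from the base axis. Payload 14.9 kg.
Tool frame: the origin (TCP) lies where the fingers leave the gripper's body, on its centre line; the fingertips stand 78 mm ahead of it and the grasp point (between the pads) lies 60 mm ahead of it; z points along the fingers, x is the direction in which the jaws open and shut, and the axes are right-handed (so a half turn about z gives the same grasp; the last joint's range is limited). The gripper opens to 91 mm and grips with 3 to 60 N. Pads are 32 mm wide; open, the fingers measure 118 mm over their backs; the gripper's body (76 mm by 178 mm) begins 60 mm behind the grasp point.
Start: joints at [-73.241, 21.709, 99.362, -0, 58.929, -1.908], TCP at [224.043, -663.192, 292.232] pointing down, gripper open.
Joint ranges: [-158.91, 158.91], [-42.39, 125.64], [0.06, 152.35], [-60.88, 240.88], [17.5, 164.5], [-176.32, 176.32]. Speed limits (degrees/s): [108.29, 108.29, 136.94, 180, 180, 180].

### API

Orientations are given as a 3x3 rotation matrix whose columns are the frame's x, y, z axes.
In Python, from cell import * gives the robot as it stands.
- The arm moves only by the shell command python3 -m pendant 'ROWS' [FORCE]. ROWS is JSON, a list that holds one entry, the list of rows, each a list of 7 numbers: the shift along the tool's x, y, z in m, then the turn, a rotation vector about the tool's x, y, z in degrees, then the gripper's target within -1 to 1 (fully open at 1, half-way at 0, shut at -1). A call has 1 to 20 rows; each row shifts and turns the commanded pose from where the row before left it, along the tool's axes as they then stand; what a row does not reach is not made up. A row lasts 1/8 s, in which the tool goes at most 62.5 mm and 10.7 degrees, less where a joint would pass 70% of its speed; a pose out of reach is approached as far as the arm can. A call is refused whole if a number of a shift passes 0.0625 or a number of a turn 10.7, either way. A call with a gripper value outside its range is refused whole. The fingers move at their own pace and stop on an object; FORCE is the grip in N (left out, the last holds). Time passes only in rows, so rows that do not move let the fingers close. It gives the time, the measured TCP pose, the force and the opening at its end, in the units of the state.
- get_obs(): the state, without advancing time (a new reading comes with each control period).
- capture(name): name is "side" or "top"; returns (picture, depth): 384x512x3 uint8, blue, green, red; 384x512 float32, mm along the optical axis (not along the pixel's ray), 0 where there is no reading.
- camera_params(name): a dict with "camera_matrix" (3x3 intrinsics, pixels), "position" and "orientation" of the camera in the world. Camera axes: x right, y down, z forward; pixel columns grow to the right and rows downward; lengths in mm; the calibration is good to about 2 mm. A picture is of the moment at which its call begins. camera_params takes no time and is no camera call.
- sign_off(): hands the job in, once; it reports no verdict.
The state is a dict: "clock": time; "joint_positions": joint angles; "joint_velocities": joint speeds; "joint_efforts": joint torques, N m; "eef_pos": TCP position; "ee_rot": TCP orientation; "force": force on the tool from outside, world axes, zero at the start; "torque": the same for the moment, N m; "gripper_width": finger opening in mm.
Only numpy, scipy, OpenCV 4.12 (cv2) and the standard library are available. Lean on these libraries where they do the work, as an engineer would, in place of code of your own. Each camera call takes 0.05 s, during which the arm holds its last target.

### The job

Stand the larger of the two steel button dies upright in the round cup on the press slide. Then take the slide by its black grip block and push it along its rail towards the ram until you feel its ball click into the notch, without pushing on past it. Finish while still holding the grip block with the slide resting in the notch, the die in its cup; leave the other things on the bench where they are.

Things in the scene. Friction and masses are not known exactly. Their poses are not given: they have to be found in the camera images.
- die_large_center (a point): Centre (half-way up) of the larger button die: a plain upright steel cylinder 44 mm across and 42 mm high, 0.15 to 0.31 kg, standing on the bench. z is its axis.
- die_small_center (a point): Centre of the smaller button die, a steel cylinder 28 mm across and 42 mm high, standing on the bench. Leave it alone. One die stands left of the press, the other right of it, either way round.
- cup (a point): Centre of the floor of the round open cup on the slide: 51 mm inside, rim 6 mm high and 5 mm thick; the floor is the top of the slide plate, 44.5 mm above the bench. Its y axis lies along the rail and points the way the slide must go, towards the ram; z is up. The slide plate is 68 mm wide (x), 190 mm long (y), and runs with about 1.5 N of friction and light drag.
- grip (a point): Centre of the black grip block that stands on the slide plate 130 mm behind the cup (towards -y): 26 mm across the rail (x), 20 mm along it (y), 46 mm high; this point is 23 mm above the slide plate and 67.5 mm above the bench. Same axes as the cup.
- ram (a point): Centre of the flat underside of the press ram (42 mm disc), 112 mm above the bench; same axes as the cup. A spring ball under the slide drops into a hidden V notch when the cup's centre is exactly below this point. The notch catches within about 5 mm either side and pulls the slide in with 5 to 8 N; let free, the slide centres itself there, and it takes about 10 N to push out. The rail goes on beyond.
- tin: Closed glue tin, 90 mm across, 110 mm high, standing on the bench on the robot's side of the press; origin under its centre. Bystander.
- hammer: Small hammer with a wooden handle, 240 mm long, lying on the bench on the robot's side of the press; origin under its middle, x towards the head. Bystander.
- press: The fixed grey press: base plate 140 x 450 x 30 mm, same axes as the cup; origin on the bench below the rail's centre line. Its column (40 mm wide along the rail, top 205 mm above the bench) stands 55 to 89 mm to the +x side of the ram's axis; a 42 mm wide arm joins it to the ram above 160 mm.
There are look-alikes about, which are no part of the job. What is shaped like the part that bears die_large_center but pink or red is not meant.

How it is judged (in metres and radians):
On the way:
1. the larger die stands in the cup, let go, with the slide still well short of the ram (horizontal distance between die_large_center and cup below 0.006 m and z of die_large_center in the frame of cup below 0.0235 m and angle between die_large_center's own z axis and vertical below 0.08 rad and contact force between the fingers and die_large below 0.3 N and y of cup in the frame of ram below -0.03 m), for 0.2 s.
At the end, for the whole second after the job is handed in: The grip block is held between the fingers (over 2 N, grasp point within 14 mm of its middle along the rail), the slide is still with the cup within 2.5 mm of the notch below the ram, and the larger die stands upright on the cup's floor, not touched by the fingers (y of cup in the frame of ram between -0.0025 and 0.0025 m and linear speed of slide below 0.01 m/s and contact force between the fingers and slide above 2 N and distance between the grasp point and grip below 0.035 m and y of the grasp point in the frame of grip between -0.014 and 0.014 m and horizontal distance between die_large_center and cup below 0.006 m and z of die_large_center in the frame of cup below 0.0235 m and angle between die_large_center's own z axis and vertical below 0.08 rad and contact force between the fingers and die_large below 0.3 N); the arm keeps its last pose, push and grip.
It fails at once if the slide is pushed past the notch (over 9 mm beyond it) (y of cup in the frame of ram above 0.009 m).
It fails at once if the smaller die is moved (distance of die_small_center from where it was at the start of the episode above 0.02 m).
It fails at once if the tin is moved (distance of tin from where it was at the start of the episode above 0.02 m).
It fails at once if the hammer is moved (distance of hammer from where it was at the start of the episode above 0.02 m).
It also fails if it takes over 64 s, if anything falls off the work surface, if the arm or the gripper's body presses on something with over 40 N, if the wrist force passes 120 N, or if a joint passes its speed limit or range.

## Working session

There is one attempt and no reset: what is moved stays moved. The work goes in short steps, Python scripts to look and compute and a shell command to move; the robot and the scene stay as the last step left them, time stands still between calls to the robot, and variables do not carry over. Pictures are saved under pics/ and viewed, and the job is handed in when it is done.

```bash
ls; mkdir -p pics; python3 - <<'E'
from cell import *
import cv2,numpy as np
for n in("side","top"):
    p,d=capture(n); cv2.imwrite(f"pics/{n}0.png",p); np.save(f"/tmp/{n}_d0.npy",d); np.save(f"/tmp/{n}_p0.npy",p)
    print(camera_params(n))
o=get_obs(); print(o)
E
```

```text
pics
{'camera_matrix': array([[482.94553932,   0.        , 259.99966375],
       [  0.        , 482.94553932, 193.00986621],
       [  0.        ,   0.        ,   1.        ]]), 'position': array([ 23.18665796, 478.0395628 , 890.77476558]), 'orientation': array([[-0.66774509, -0.54935862,  0.50231624],
       [-0.74437726,  0.49673747, -0.44626717],
       [-0.00435859, -0.67190549, -0.74062407]])}
{'camera_matrix': array([[351.22217916,   0.        , 254.74697399],
       [  0.        , 351.22217916, 189.70872083],
       [  0.        ,   0.        ,   1.        ]]), 'position': array([ 478.87753794,  -10.02245971, 1037.02318973]), 'orientation': array([[ 0.0033703 , -0.99798025,  0.06343556],
       [-0.99986725, -0.00437433, -0.01569534],
       [ 0.01594113, -0.06337424, -0.99786251]])}
{'clock': 0.1, 'joint_positions': array([-7.32414770e+01,  2.17352995e+01,  9.93926159e+01, -8.23765181e-04,
        5.89281916e+01, -1.90578505e+00]), 'joint_velocities': array([-0.01589302, -0.04668537, -0.19577222,  0.03998321, -0.01073572,
        0.07510155]), 'joint_efforts': array([ 2.02419011e-03, -7.65031600e+01, -4.35290945e+01,  6.52961782e-02,
        3.98309680e-02, -1.79800452e-05]), 'eef_pos': array([ 223.95241139, -662.91188955,  291.65332941]), 'ee_rot': array([[ 3.20029763e-01, -9.47407444e-01, -2.94147935e-04],
       [-9.47406983e-01, -3.20029897e-01,  9.34111372e-04],
       [-9.79120200e-04, -2.02656329e-05, -9.99999520e-01]]), 'force': array([0.80450571, 1.31040196, 0.66608673]), 'torque': array([ 0.00015632, -0.01406348,  0.0006606 ]), 'gripper_width': 91.02842311864998}
```

View pics/side0.png

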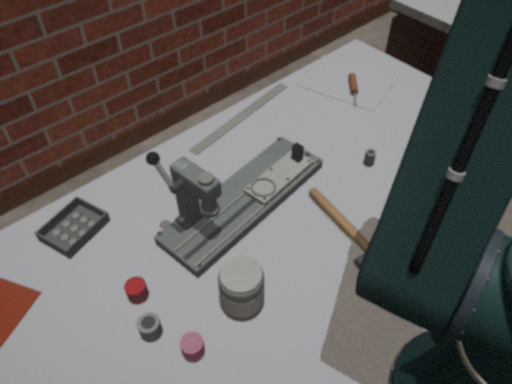

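View pics/top0.png

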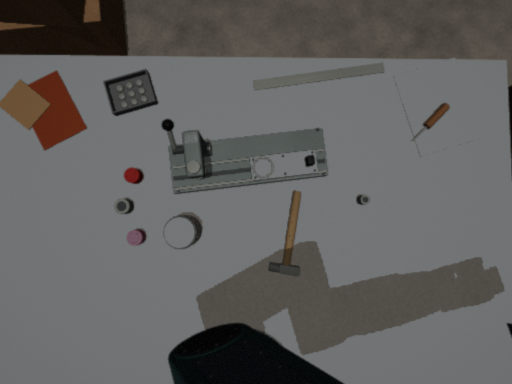

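```bash
cat > h.py <<'E'
import numpy as np
from cell import camera_params
def ray(n,u,v):
    c=camera_params(n);K=c["camera_matrix"]
    r=np.linalg.inv(K)@[u,v,1.0]
    return np.array(c["position"]),np.array(c["orientation"])@r
def atz(n,u,v,z):
    p,r=ray(n,u,v); return p+r*(z-p[2])/r[2]
def cloud(n,d):
    v,u=np.mgrid[0:384,0:512]
    c=camera_params(n);K=c["camera_matrix"]
    r=np.stack([(u-K[0,2])/K[0,0],(v-K[1,2])/K[1,1],np.ones_like(u)],-1)*d[...,None]
    return r@np.array(c["orientation"]).T+c["position"]
def proj(n,P):
    c=camera_params(n);q=(np.array(P)-c["position"])@np.array(c["orientation"]);q=q@c["camera_matrix"].T
    return q[...,:2]/q[...,2:]
E
python3 - <<'E'
import numpy as np,cv2
t=np.load("/tmp/top_p0.npy");s=np.load("/tmp/side_p0.npy")
def crop(im,u0,v0,w,h,k,f): cv2.imwrite(f,cv2.resize(im[v0:v0+h,u0:u0+w],None,fx=k,fy=k,interpolation=cv2.INTER_CUBIC))
crop(t,160,115,180,90,4,"pics/t_press.png")
crop(s,150,130,180,145,4,"pics/s_press.png")
crop(t,100,160,60,60,8,"pics/t_die.png")
crop(s,110,270,100,100,6,"pics/s_die.png")
E
```

```text
(no output)
```

View pics/t_press.png

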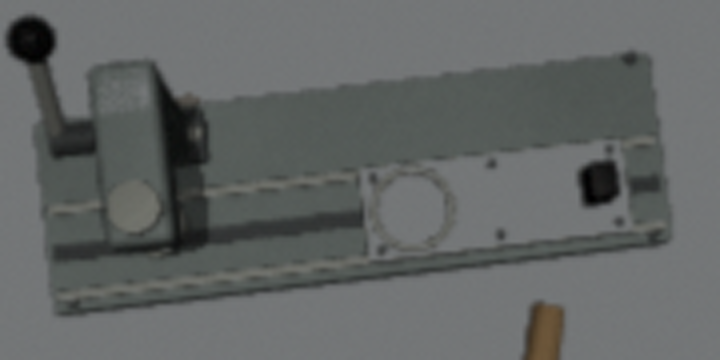

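View pics/s_press.png

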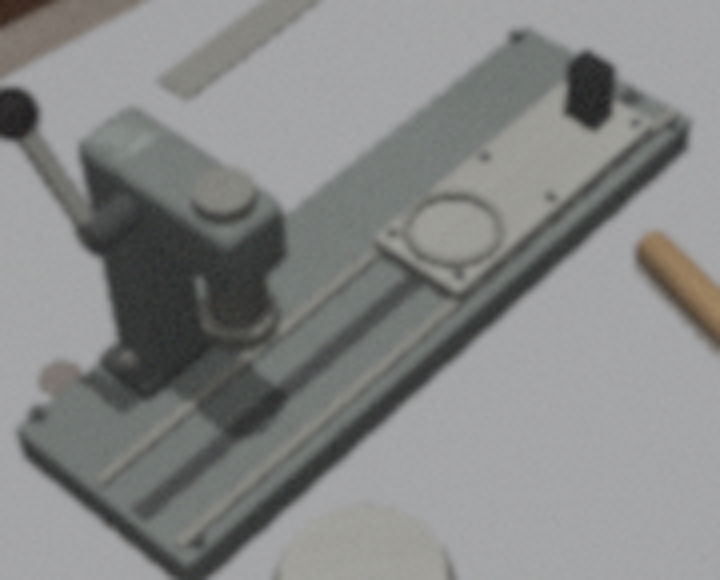

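View pics/t_die.png

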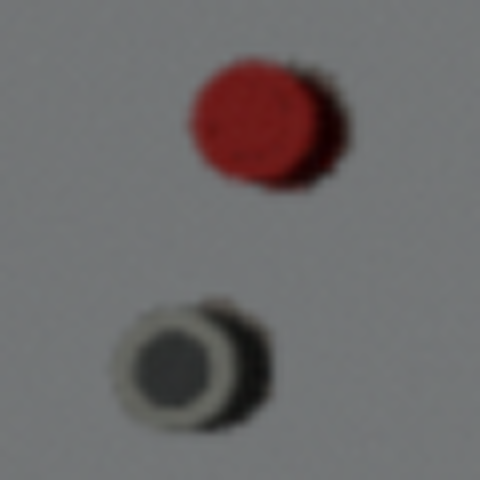

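View pics/s_die.png

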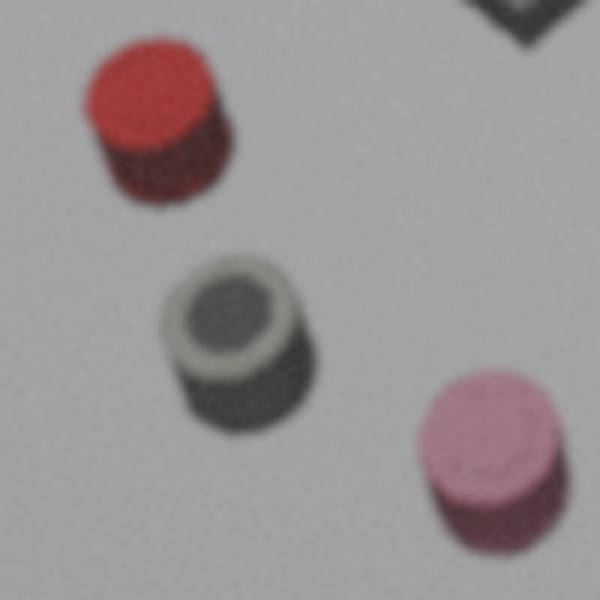

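```bash
python3 - <<'E'
from h import *
np.set_printoptions(precision=1,suppress=True)
T=lambda u,v,k,u0,v0:((u+.5)/k-.5+u0,(v+.5)/k-.5+v0)
tp=lambda u,v,z:atz("top",*T(u,v,4,160,115),z)
sp=lambda u,v,z:atz("side",*T(u,v,4,150,130),z)
print("die",atz("top",*T(176,368,8,100,160),42),atz("side",*T(231,318,6,110,270),42))
print("small", atz("top",364,200,42),atz("side",370,152,42))
print("cup",tp(414,208,50.5),sp(454,230,50.5))
print("grip top",tp(602,182,90.5),sp(592,65,90.5))
print("ramtopcap",tp(134,207,212),sp(223,190,212))
print("ram bottom side",sp(240,322,112))
for n,f in(("base corners top",tp),):
  print(n,*[f(*q,30) for q in((650,55),(668,240),(60,312),(42,125))])
print("side corners",*[sp(*q,30) for q in((528,30),(690,122),(22,432),(190,575))])
print("tin",atz("top",180,232,110),"hammer head",atz("top",284,268,15),atz("top",296,193,15))
print("red",atz("top",132,175,40),"pink",atz("top",135,237,40))
ct=cloud("top",np.load("/tmp/top_d0.npy"));cs=cloud("side",np.load("/tmp/side_d0.npy"))
for nm,c,(a,b,u0,u1) in(("die t",ct,(200,212,115,130)),("die s",cs,(310,335,135,165))):
  P=c[a:b,u0:u1].reshape(-1,3);m=(abs(P[:,2]-42)<5);print(nm,m.sum(),P[m].mean(0),(P[m].min(0)+P[m].max(0))/2)
# plate fit
for c,nm in((ct,'t'),(cs,'s')):
  P=c.reshape(-1,3);m=(abs(P[:,2]-30)<4)&(abs(P[:,0]-560)<150)&(abs(P[:,1])<330);Q=P[m]
  import cv2
  print(nm,cv2.minAreaRect(Q[:,:2].astype(np.float32)))
  m=(abs(P[:,2]-90.5)<5)&(abs(P[:,1]+160)<60)&(abs(P[:,0]-550)<60);print("grip",m.sum(),P[m].mean(0))
E
```

```text
die [495.8 349.   42. ] [493.5 348.4  42. ]
small [ 514.1 -337.    42. ] [ 515.3 -337.8   42. ]
cup [607.1 -49.   50.5] [602.2 -46.4  50.5]
grip top [ 620.4 -175.4   90.5] [ 620.3 -176.9   90.5]
ramtopcap [585.8 122.5 212. ] [586.5 120.3 212. ]
ram bottom side [586.4 120.2 112. ]
base corners top [ 722.9 -221.7   30. ] [ 587.5 -233.5   30. ] [533.5 203.4  30. ] [668.5 218.7  30. ]
side corners [ 719.  -219.2   30. ] [ 584.9 -234.7   30. ] [663.7 221.7  30. ] [526.2 208.6  30. ]
tin [426.1 170.6 110. ] hammer head [ 318.3 -111.1   15. ] [ 534.7 -146.6   15. ]
red [582.5 322.7  40. ] pink [407.8 309.8  40. ]
die t 164 [495.9 348.4  42.7] [496.  348.3  41.9]
die s 385 [494.3 350.   40.8] [495.7 349.3  41. ]
t ((559.3975219726562, 0.79022216796875), (298.4947204589844, 658.8986206054688), 0.27485305070877075)
grip 0 [nan nan nan]
s ((556.1077880859375, 1.19696044921875), (282.81060791015625, 650.75341796875), 6.0536298751831055)
grip 2 [ 608.  -173.1   87.6]<stdin>:25: RuntimeWarning: Mean of empty slice.
  ret = um.true_divide(
```

```bash
cat >> h.py <<'E'
from cell import get_obs
def go(x=None,y=None,z=None,ang=None,quiet=0):
    """print tool-frame shift (m) from measured TCP to target and turn about tool z (deg) so tool x azimuth=ang"""
    o=get_obs();R=np.array(o["ee_rot"]);p=np.array(o["eef_pos"]);t=p.copy()
    for i,v in enumerate((x,y,z)):
        if v is not None:t[i]=v
    d=R.T@(t-p)/1000
    a=np.degrees(np.arctan2(R[1,0],R[0,0]))
    print("clk",round(o["clock"],2),"pos",p.round(1),"az",round(a,2),"tilt",np.degrees(R[:2,2]).round(2),"F",np.round(o["force"],1),"w",round(o["gripper_width"],1),"shift",d.round(4),"turn z",None if ang is None else round(-(ang-a),2))
E
python3 -c "
from h import *
go(500,-300); 
R=get_obs()['ee_rot'];import numpy as np;print((R.T@np.array([-4,649,0]))/11)"
```

```text
clk 0.1 pos [ 224.  -662.9  291.7] az -71.34 tilt [-0.02  0.05] F [0.8 1.3 0.7] w 91.0 shift [-2.555e-01 -3.777e-01  3.000e-04] turn z None
[-5.60133865e+01 -1.85372522e+01  5.52195338e-02]
```

```bash
python3 -m pendant '[[[-0.032,-0.0472,0,0,0,0,1],[-0.032,-0.0472,0,0,0,0,1],[-0.032,-0.0472,0,0,0,0,1],[-0.032,-0.0472,0,0,0,0,1],[-0.032,-0.0472,0,0,0,0,1],[-0.032,-0.0472,0,0,0,0,1],[-0.032,-0.0472,0,0,0,0,1],[-0.032,-0.0472,0,0,0,0,1],[-0.056,-0.0185,0,0,0,0,1],[-0.056,-0.0185,0,0,0,0,1],[-0.056,-0.0185,0,0,0,0,1],[-0.056,-0.0185,0,0,0,0,1],[-0.056,-0.0185,0,0,0,0,1],[-0.056,-0.0185,0,0,0,0,1],[-0.056,-0.0185,0,0,0,0,1],[-0.056,-0.0185,0,0,0,0,1],[-0.056,-0.0185,0,0,0,0,1],[-0.056,-0.0185,0,0,0,0,1],[-0.056,-0.0185,0,0,0,0,1],[0,0,0,0,0,0,1]]]'
python3 -c "
from h import *
go(495,349,150)"
```

```text
clock: 2.6
eef_pos: [495.0, 352.0, 291.9]
ee_rot: [[0.323, -0.946, 0.0], [-0.946, -0.323, 0.0], [-0.0, -0.0, -1.0]]
force: [-0.2, -0.2, 0.2]
gripper_width: 91.3
clk 2.6 pos [495.  352.  291.9] az -71.14 tilt [0.   0.01] F [-0.2 -0.2  0.2] w 91.3 shift [0.0028 0.001  0.1419] turn z None
```

```bash
python3 -m pendant '[[[0.0028,0.001,0.05,0,0,0,1],[0,0,0.05,0,0,0,1],[0,0,0.042,0,0,0,1],[0,0,0,0,0,0,1]]]'
python3 - <<'E'
from h import *
from cell import capture
import cv2
go(495,349,92)
for n in("top","side"):
    p,d=capture(n); u,v=[int(q) for q in proj(n,[495,349,42])]
    c=p[v-40:v+40,max(u-50,0):u+50]; cv2.imwrite(f"pics/{n}1.png",cv2.resize(c,None,fx=6,fy=6,interpolation=2))
E
```

```text
clock: 3.1
eef_pos: [494.0, 344.2, 147.6]
ee_rot: [[0.32, -0.948, -0.005], [-0.948, -0.32, -0.003], [0.001, 0.006, -1.0]]
force: [0.9, -0.0, 0.0]
gripper_width: 91.3
clk 3.1 pos [494.  344.2 147.6] az -71.37 tilt [-0.28 -0.18] F [ 0.9 -0.   0. ] w 91.3 shift [-0.0043 -0.0028  0.0556] turn z None
```

View pics/side1.png

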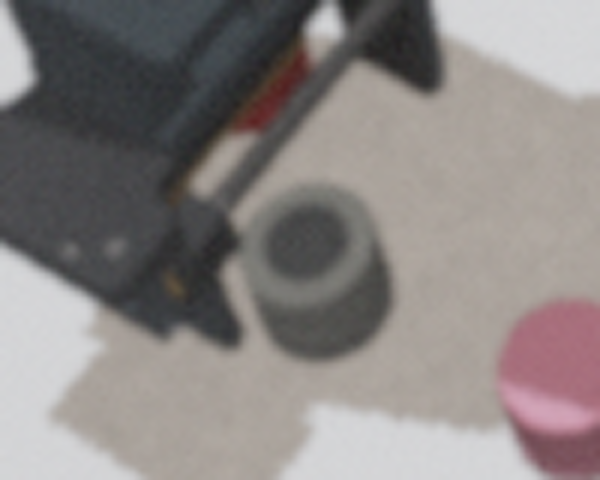

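View pics/top1.png

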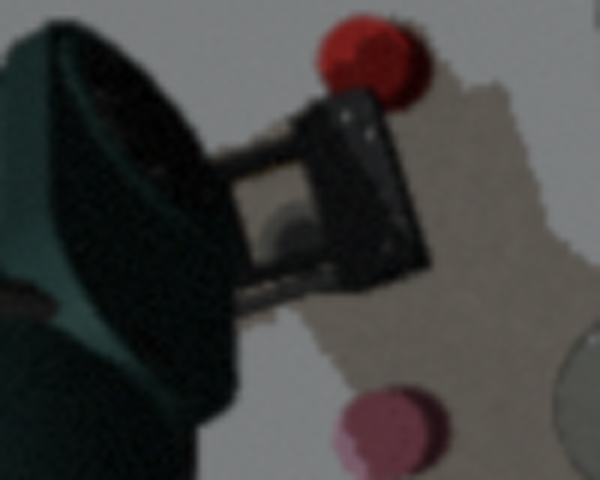

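The die (side1 (310,260)) sits between the fingers. The arm was still moving when this was read; I'll check where it settled.

```bash
python3 -m pendant '[[[0,0,0,0,0,0,1],[0,0,0,0,0,0,1]]]'
python3 -c "
from h import *
go(495,349,92)"
```

```text
clock: 3.45
eef_pos: [496.0, 346.3, 151.8]
ee_rot: [[0.32, -0.947, 0.002], [-0.947, -0.32, 0.001], [-0.001, -0.002, -1.0]]
force: [0.9, 0.1, -0.0]
gripper_width: 91.1
clk 3.45 pos [496.  346.3 151.8] az -71.33 tilt [0.11 0.07] F [ 0.9  0.1 -0. ] w 91.1 shift [-0.0029  0.0002  0.0598] turn z None
```

```bash
python3 -m pendant '[[[-0.0029,0,0.015,0,0,0,1],[0,0,0.015,0,0,0,1],[0,0,0.015,0,0,0,1],[0,0,0.015,0,0,0,1],[0,0,0,0,0,0,1],[0,0,0,0,0,0,1]]]'
python3 -c "
from h import *
go(495,349,92)"
```

```text
clock: 4.2
eef_pos: [494.6, 348.8, 90.3]
ee_rot: [[0.32, -0.947, 0.0], [-0.947, -0.32, 0.0], [-0.0, -0.0, -1.0]]
force: [0.6, 0.5, 0.2]
gripper_width: 91.3
clk 4.2 pos [494.6 348.8  90.3] az -71.33 tilt [0. 0.] F [0.6 0.5 0.2] w 91.3 shift [-0.0001 -0.0004 -0.0017] turn z None
```

```bash
python3 -m pendant '[[[0,0,-0.002,0,0,0,1],[0,0,0,0,0,0,-1],[0,0,0,0,0,0,-1],[0,0,0,0,0,0,-1],[0,0,0,0,0,0,-1],[0,0,0,0,0,0,-1],[0,0,0,0,0,0,-1]]]' 30
python3 -c "
from h import *
go(495,349,92)"
```

```text
clock: 5.08
eef_pos: [494.5, 348.7, 92.2]
ee_rot: [[0.32, -0.947, -0.0], [-0.947, -0.32, -0.0], [0.0, 0.0, -1.0]]
force: [-0.3, -1.4, 0.0]
gripper_width: 43.5
clk 5.08 pos [494.5 348.7  92.2] az -71.33 tilt [-0. -0.] F [-0.3 -1.4  0. ] w 43.5 shift [-0.0002 -0.0006  0.0002] turn z None
```

```bash
python3 -m pendant '[[[0,0,-0.015,0,0,0,-1],[0,0,-0.025,0,0,-9.8,-1],[0,0,-0.025,0,0,-9.8,-1],[0,0,-0.025,0,0,-9.8,-1],[0,0,-0.025,0,0,-9.8,-1],[0,0,-0.025,0,0,-9.8,-1],[0,0,-0.025,0,0,-9.8,-1],[0,0,-0.025,0,0,-9.8,-1],[0,0,-0.02,0,0,-9.6,-1],[0,0,0,0,0,0,-1]]]'
python3 -c "
from h import *
go(485,-48,None,6.9)"
```

```text
clock: 6.32
eef_pos: [494.8, 348.9, 304.2]
ee_rot: [[0.993, 0.119, 0.002], [0.119, -0.993, 0.002], [0.003, -0.001, -1.0]]
force: [-0.3, 0.2, -2.9]
gripper_width: 43.4
clk 6.33 pos [494.8 348.9 304.2] az 6.81 tilt [0.14 0.09] F [-0.3  0.2 -2.9] w 43.4 shift [-0.0568  0.393  -0.0007] turn z -0.09
```

```bash
python3 -m pendant '[[[-0.0071,0.049,0,0,0,0,-1],[-0.0071,0.049,0,0,0,0,-1],[-0.0071,0.049,0,0,0,0,-1],[-0.0071,0.049,0,0,0,0,-1],[-0.0071,0.049,0,0,0,0,-1],[-0.0071,0.049,0,0,0,0,-1],[-0.0071,0.049,0,0,0,0,-1],[-0.0071,0.05,0,0,0,0,-1],[0.04,0.0048,0,0,0,0,-1],[0.04,0.0048,0,0,0,0,-1],[0.039,0.0047,0,0,0,0,-1],[0,0,0.025,0,0,0,-1],[0,0,0.025,0,0,0,-1],[0,0,0.025,0,0,0,-1],[0,0,0.025,0,0,0,-1],[0,0,0.025,0,0,0,-1],[0,0,0,0,0,0,-1],[0,0,0,0,0,0,-1]]]'
python3 - <<'E'
from h import *
from cell import capture
import cv2
go(604.7,-47.6,145,6.9)
for n in("top","side"):
    p,d=capture(n); u,v=[int(q) for q in proj(n,[605,-48,60])]
    c=p[v-60:v+60,max(u-80,0):u+80]; print(max(u-80,0),v-60);cv2.imwrite(f"pics/{n}2.png",cv2.resize(c,None,fx=5,fy=5,interpolation=2))
E
```

```text
clock: 8.57
eef_pos: [605.1, -48.2, 177.8]
ee_rot: [[0.993, 0.118, 0.0], [0.118, -0.993, -0.0], [0.0, 0.0, -1.0]]
force: [-0.2, -0.9, -2.8]
gripper_width: 43.4
clk 8.57 pos [605.1 -48.2 177.8] az 6.76 tilt [ 0.02 -0.  ] F [-0.2 -0.9 -2.8] w 43.4 shift [-0.0003 -0.0007  0.0328] turn z -0.14
182 106
182 123
```

View pics/side2.png

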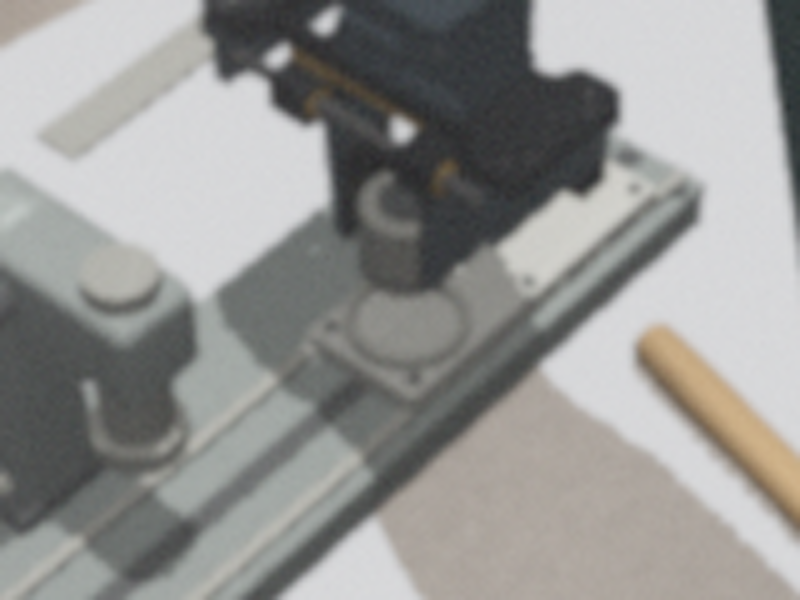

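View pics/top2.png

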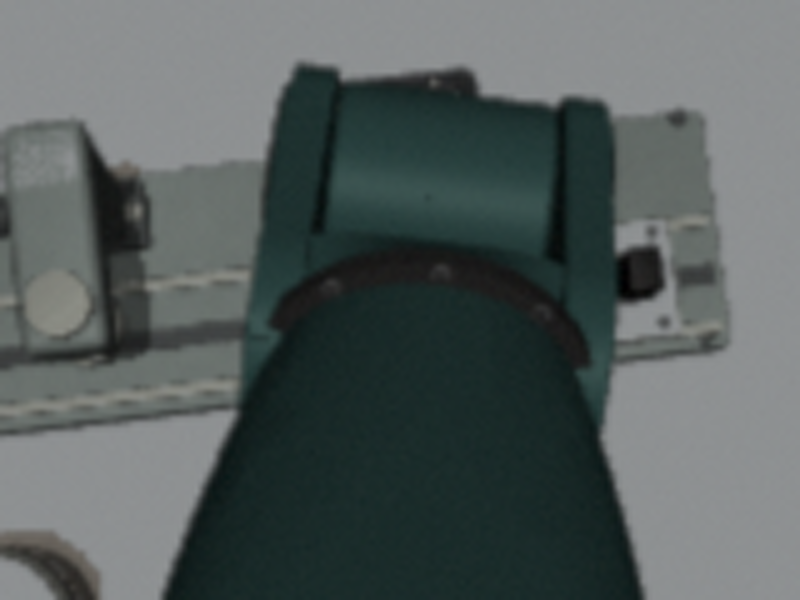

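```bash
python3 - <<'E'
from h import *
import cv2
a=np.radians(6.9);xh=np.array([np.cos(a),np.sin(a),0]);yh=np.array([-np.sin(a),np.cos(a),0])
t=np.linspace(0,2*np.pi,80)
C=np.array([604.7,-47.6,0])
for n,(u0,v0,w,h) in(("top",(235,140,90,50)),("side",(240,135,75,65))):
    p=np.load(f"/tmp/{n}_p0.npy")[v0:v0+h,u0:u0+w];k=9 if n=="side" else 8
    im=cv2.resize(p,None,fx=k,fy=k,interpolation=2);im=cv2.convertScaleAbs(im,alpha=1.6 if n=="top" else 1.2)
    def dr(P,c,cl=True):
        q=(proj(n,P)-[u0,v0]+.5)*k-.5; cv2.polylines(im,[q.round().astype(int)],cl,c,1)
    for r,z,c in((30.5,50.5,(0,0,255)),(25.5,50.5,(0,255,0))):
        dr(np.array([C+xh*r*np.cos(s)+yh*r*np.sin(s)+[0,0,z] for s in t]),c)
    G=C-130*yh
    dr(np.array([G+sx*13*xh+sy*10*yh+[0,0,90.5] for sx,sy in((1,1),(1,-1),(-1,-1),(-1,1))]),(0,255,255))
    dr(np.array([G+sx*34*xh+sy*yh+[0,0,44.5] for sx,sy in((1,-40),(1,170),(-1,170),(-1,-40))]),(255,0,255),False)
    cv2.imwrite(f"pics/ov_{n}.png",im)
E
```

```text
(no output)
```

View pics/ov_top.png

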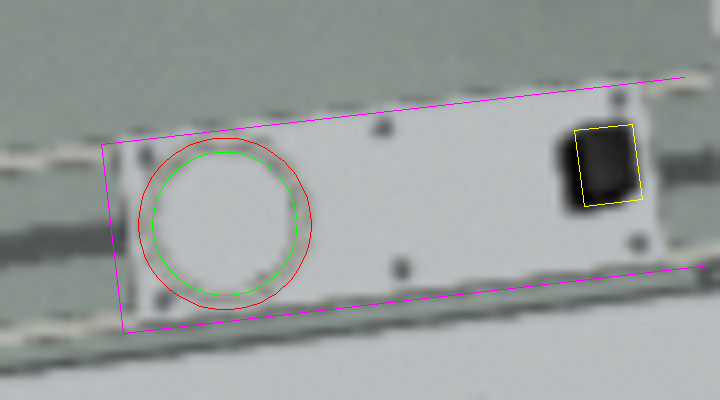

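View pics/ov_side.png

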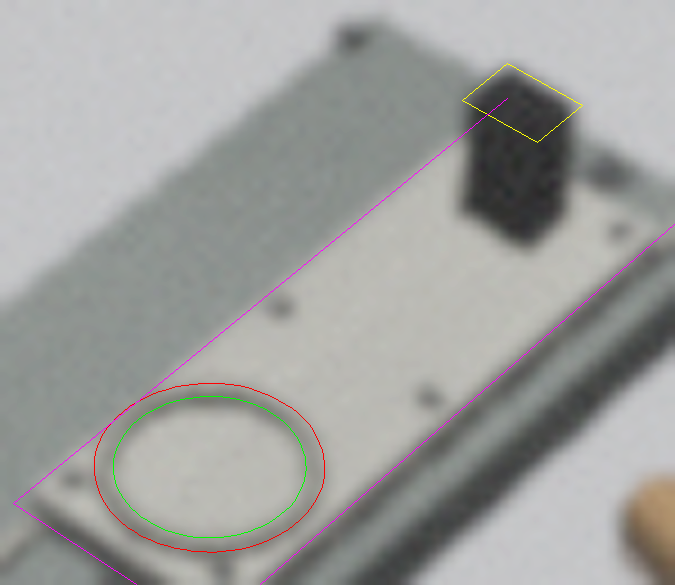

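```bash
python3 -m pendant '[[[-0.0003,-0.0007,0.015,0,0,0,-1],[0,0,0.01,0,0,0,-1],[0,0,0.005,0,0,0,-1],[0,0,0,0,0,0,-1],[0,0,0,0,0,0,-1]]]'
python3 - <<'E'
from h import *
from cell import capture
import cv2
go(604.7,-47.6,145,6.9)
a=np.radians(6.9);xh=np.array([np.cos(a),np.sin(a),0]);yh=np.array([-np.sin(a),np.cos(a),0])
t=np.linspace(0,2*np.pi,80)
o=get_obs();C=np.array(o["eef_pos"])*[1,1,0];zb=o["eef_pos"][2]-92.2
n="side";p,d=capture(n);u0,v0,w,h,k=225,145,75,65,9
im=cv2.resize(p[v0:v0+h,u0:u0+w],None,fx=k,fy=k,interpolation=2)
cv2.imwrite("pics/s3.png",im)
D=np.array([604.7,-47.6,0])
for c0,r,z,c in((D,30.5,50.5,(0,0,255)),(D,25.5,50.5,(0,255,0)),(C,22,zb+42,(255,255,0)),(C,22,zb,(255,255,0))):
    P=np.array([c0+xh*r*np.cos(s)+yh*r*np.sin(s)+[0,0,z] for s in t]);q=(proj(n,P)-[u0,v0]+.5)*k-.5; cv2.polylines(im,[q.round().astype(int)],True,c,1)
cv2.imwrite("pics/s3o.png",im)
E
```

```text
clock: 9.3
eef_pos: [604.7, -47.6, 147.4]
ee_rot: [[0.993, 0.12, 0.0], [0.12, -0.993, -0.0], [0.0, 0.0, -1.0]]
force: [0.2, -0.3, -2.6]
gripper_width: 43.4
clk 9.3 pos [604.7 -47.6 147.4] az 6.87 tilt [ 0.01 -0.  ] F [ 0.2 -0.3 -2.6] w 43.4 shift [-0.     -0.      0.0024] turn z -0.03
```

View pics/s3o.png

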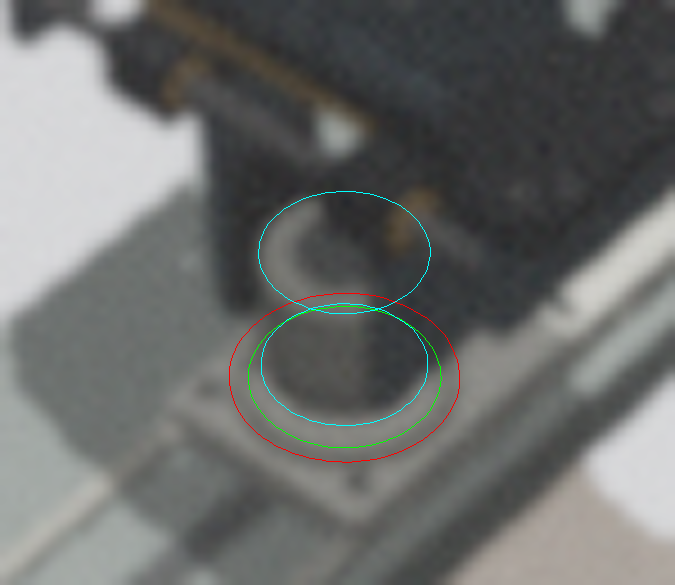

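View pics/s3.png

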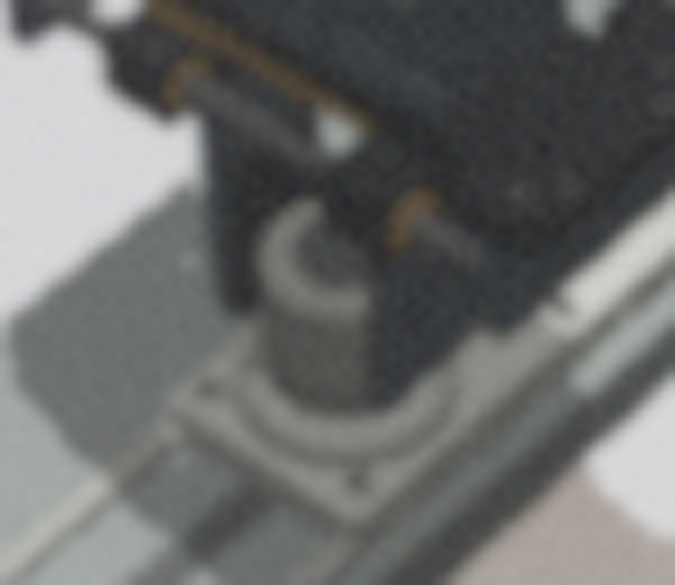

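```bash
python3 -m pendant '[[[0,0,0.003,0,0,0,-1],[0,0,0.003,0,0,0,-1],[0,0,0.002,0,0,0,-1],[0,0,0,0,0,0,-1],[0,0,0,0,0,0,-1]]]'
python3 -c "
from h import *
go(604.7,-47.6,137,6.9)"
```

```text
clock: 9.98
eef_pos: [604.6, -47.6, 139.3]
ee_rot: [[0.993, 0.12, 0.0], [0.12, -0.993, -0.0], [0.0, 0.0, -1.0]]
force: [0.0, 0.2, -2.4]
gripper_width: 43.1
clk 9.97 pos [604.6 -47.6 139.3] az 6.87 tilt [ 0. -0.] F [ 0.   0.2 -2.4] w 43.1 shift [0.0001 0.     0.0023] turn z -0.03
```

Inside the rim (die bottom ~47 mm) with no contact. Down the rest.

```bash
python3 -m pendant '[[[0,0,0.001,0,0,0,-1],[0,0,0.001,0,0,0,-1],[0,0,0.0005,0,0,0,-1],[0,0,0,0,0,0,-1],[0,0,0,0,0,0,-1]]]'
python3 -c "
from h import *
go(604.7,-47.6,137,6.9)"
```

```text
clock: 10.6
eef_pos: [604.6, -47.6, 136.7]
ee_rot: [[0.993, 0.119, -0.0], [0.119, -0.993, 0.0], [-0.0, -0.0, -1.0]]
force: [0.0, 0.4, -2.4]
gripper_width: 43.2
clk 10.6 pos [604.6 -47.6 136.7] az 6.86 tilt [-0.  0.] F [ 0.   0.4 -2.4] w 43.2 shift [ 0.0001  0.     -0.0003] turn z -0.04
```

```bash
python3 -m pendant '[[[0,0,0.0005,0,0,0,-1],[0,0,0.0005,0,0,0,-1],[0,0,0,0,0,0,-1],[0,0,0,0,0,0,-1]]]'
python3 -c "
from h import *
go(604.7,-47.6,137,6.9)"
```

```text
clock: 11.1
eef_pos: [604.6, -47.6, 136.6]
ee_rot: [[0.993, 0.12, -0.0], [0.12, -0.993, 0.0], [-0.0, -0.0, -1.0]]
force: [-8.2, 0.6, 14.2]
gripper_width: 43.5
clk 11.1 pos [604.6 -47.6 136.6] az 6.87 tilt [-0.02  0.  ] F [-8.2  0.6 14.2] w 43.5 shift [ 0.0001  0.     -0.0004] turn z -0.03
```

```bash
python3 -m pendant '[[[0,0,-0.0007,0,0,0,-1],[0,0,0,0,0,0,-0.02],[0,0,0,0,0,0,0.1],[0,0,0,0,0,0,0.4],[0,0,0,0,0,0,1],[0,0,0,0,0,0,1],[0,0,0,0,0,0,1],[0,0,0,0,0,0,1]]]'
python3 - <<'E'
from h import *
from cell import capture
import cv2
go(604.7,-47.6,137,6.9)
n="side";p,d=capture(n);u0,v0,w,h,k=225,145,75,65,9
im=cv2.resize(p[v0:v0+h,u0:u0+w],None,fx=k,fy=k,interpolation=2)
cv2.imwrite("pics/s4.png",im)
E
```

```text
clock: 12.1
eef_pos: [604.6, -47.6, 136.4]
ee_rot: [[0.993, 0.12, -0.0], [0.12, -0.993, -0.0], [-0.0, -0.0, -1.0]]
force: [0.5, -0.7, 0.7]
gripper_width: 91.4
clk 12.1 pos [604.6 -47.6 136.4] az 6.87 tilt [-0. -0.] F [ 0.5 -0.7  0.7] w 91.4 shift [ 0.0001  0.     -0.0006] turn z -0.03
```

View pics/s4.png

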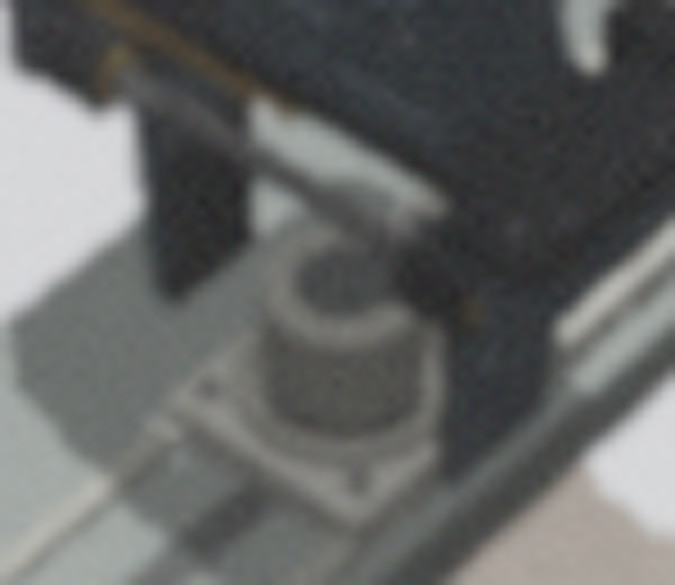

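```bash
python3 -m pendant '[[[0,0,-0.01,0,0,0,1],[0,0,-0.02,0,0,0,1],[0,0,-0.025,0,0,0,1],[0,0,0,0,0,0,1],[0,0.026,0,0,0,0,1],[0,0.026,0,0,0,0,1],[0,0.026,0,0,0,0,1],[0,0.026,0,0,0,0,1],[0,0.026,0,0,0,0,1],[0,0,0,0,0,0,1],[0,0,0,0,0,0,1]]]'
python3 - <<'E'
from h import *
from cell import capture
import cv2
go(620.3,-176.7,130,6.9)
for n,(u0,v0,w,h,k) in(("side",(180,120,150,110,5)),("top",(160,115,180,90,4))):
    p,d=capture(n)
    im=cv2.resize(p[v0:v0+h,u0:u0+w],None,fx=k,fy=k,interpolation=2)
    cv2.imwrite(f"pics/{n}5.png",im)
E
```

```text
clock: 13.52
eef_pos: [619.9, -176.4, 191.3]
ee_rot: [[0.993, 0.119, -0.0], [0.119, -0.993, 0.0], [-0.0, -0.0, -1.0]]
force: [0.3, 0.5, -0.8]
gripper_width: 91.1
clk 13.53 pos [ 619.9 -176.4  191.3] az 6.86 tilt [-0.02  0.01] F [ 0.3  0.5 -0.8] w 91.1 shift [0.0004 0.0003 0.0613] turn z -0.04
```

View pics/side5.png

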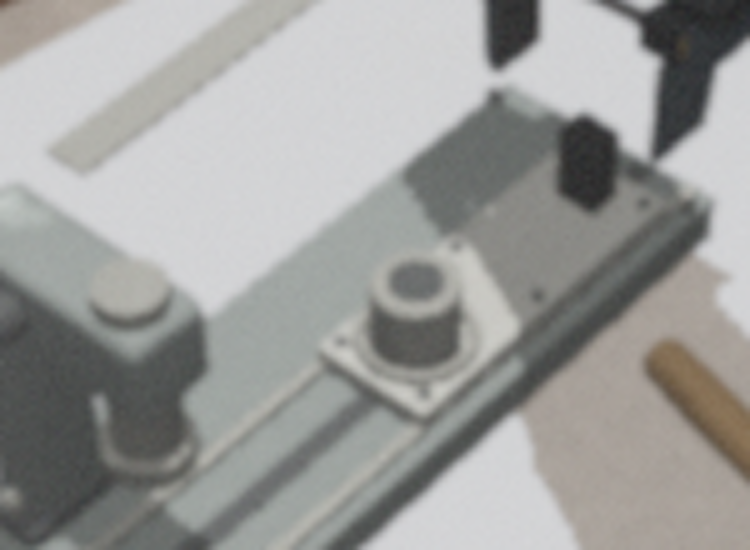

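View pics/top5.png

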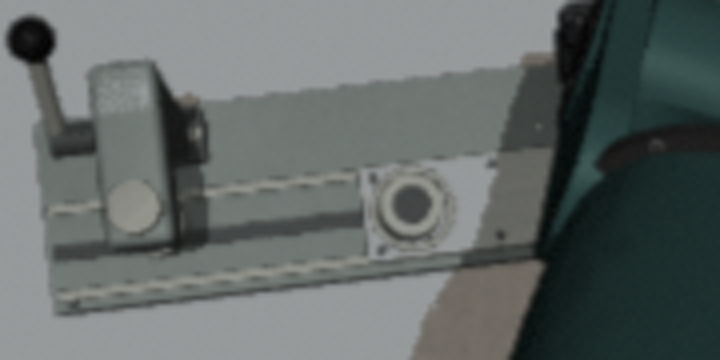

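The die stands upright inside the rim (side5 (415,310), top5 (411,205)), and the grip block is at side5 (588,165), between the fingers. Descending onto it.

```bash
python3 -m pendant '[[[0.0004,0.0003,0.015,0,0,0,1],[0,0,0.02,0,0,0,1],[0,0,0.015,0,0,0,1],[0,0,0.010,0,0,0,1],[0,0,0,0,0,0,1],[0,0,0,0,0,0,1]]]'
python3 - <<'E'
from h import *
from cell import capture
import cv2
go(620.3,-176.7,130,6.9)
for n,(u0,v0,w,h,k) in(("side",(240,110,90,70,8)),):
    p,d=capture(n)
    im=cv2.resize(p[v0:v0+h,u0:u0+w],None,fx=k,fy=k,interpolation=2)
    cv2.imwrite(f"pics/{n}6.png",im)
E
```

```text
clock: 14.38
eef_pos: [620.8, -177.0, 131.8]
ee_rot: [[0.993, 0.12, 0.001], [0.12, -0.993, -0.0], [0.0, 0.0, -1.0]]
force: [0.8, 0.0, -0.2]
gripper_width: 91.0
clk 14.38 pos [ 620.8 -177.   131.8] az 6.87 tilt [ 0.03 -0.01] F [ 0.8  0.  -0.2] w 91.0 shift [-0.0005 -0.0004  0.0018] turn z -0.03
```

View pics/side6.png

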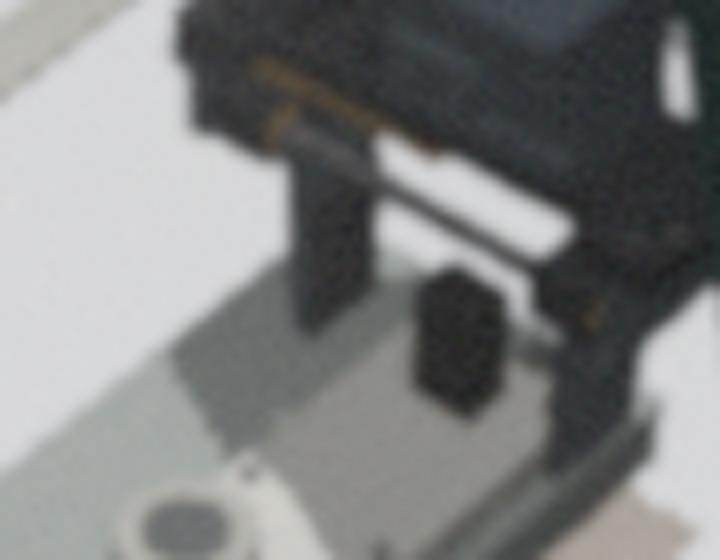

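Block (460,345) is between the fingers. Close with moderate force.

```bash
python3 -m pendant '[[[-0.0003,0,0.001,0,0,0,0],[0,0,0,0,0,0,-0.3],[0,0,0,0,0,0,-1],[0,0,0,0,0,0,-1],[0,0,0,0,0,0,-1],[0,0,0,0,0,0,-1],[0,0,0,0,0,0,-1],[0,0,0,0,0,0,-1]]]' 25
python3 -c "
from h import *
go(620.3,-176.7,130,6.9)"
```

```text
clock: 15.42
eef_pos: [621.8, -176.9, 130.6]
ee_rot: [[0.993, 0.12, 0.004], [0.12, -0.993, -0.001], [0.004, 0.001, -1.0]]
force: [15.8, 1.5, -11.2]
gripper_width: 25.9
clk 15.43 pos [ 621.8 -176.9  130.6] az 6.87 tilt [ 0.22 -0.04] F [ 15.8   1.5 -11.2] w 25.9 shift [-0.0015 -0.0004  0.0006] turn z -0.03
```

```bash
python3 -m pendant '[[[0.001,0,0,0,0,0,-1],[0,0,0,0,0,0,-1],[0,0,0,0,0,0,-1]]]'
python3 -c "
from h import *
go(620.3,-176.7,130,6.9)"
```

```text
clock: 15.8
eef_pos: [622.0, -176.9, 130.6]
ee_rot: [[0.993, 0.12, 0.002], [0.12, -0.993, -0.0], [0.002, 0.001, -1.0]]
force: [7.7, -0.0, -5.5]
gripper_width: 26.0
clk 15.8 pos [ 622.  -176.9  130.6] az 6.87 tilt [ 0.11 -0.03] F [ 7.7 -0.  -5.5] w 26.0 shift [-0.0017 -0.0004  0.0006] turn z -0.03
```

```bash
python3 -m pendant '[[[0.001,0,0,0,0,0,-1],[0,-0.01,0,0,0,0,-1],[0,-0.015,0,0,0,0,-1],[0,-0.015,0,0,0,0,-1],[0,-0.01,0,0,0,0,-1],[0,0,0,0,0,0,-1],[0,0,0,0,0,0,-1]]]'
python3 -c "
from h import *
go(620.3,-176.7,130,6.9);o=get_obs();print(o['ee_rot'].T@o['force'])"
```

```text
clock: 16.68
eef_pos: [616.1, -127.1, 130.5]
ee_rot: [[0.993, 0.12, -0.001], [0.12, -0.993, 0.0], [-0.001, -0.0, -1.0]]
force: [-3.8, 1.8, 5.9]
gripper_width: 26.0
clk 16.68 pos [ 616.1 -127.1  130.5] az 6.87 tilt [-0.03  0.01] F [-3.8  1.8  5.9] w 26.0 shift [-0.0017  0.0497  0.0005] turn z -0.03
[-3.59171896 -2.29621938 -5.93641987]
```

```bash
python3 -m pendant '[[[0,-0.01,0,0,0,0,-1],[0,-0.015,0,0,0,0,-1],[0,-0.015,0,0,0,0,-1],[0,-0.015,0,0,0,0,-1],[0,-0.015,0,0,0,0,-1],[0,-0.01,0,0,0,0,-1],[0,0,0,0,0,0,-1],[0,0,0,0,0,0,-1]]]'
python3 - <<'E'
from h import *
from cell import capture
import cv2
go(620.3,-176.7,130,6.9);o=get_obs();print(o['ee_rot'].T@o['force'])
for n,(u0,v0,w,h,k) in(("side",(180,150,100,80,7)),("top",(160,115,180,90,4))):
    p,d=capture(n)
    im=cv2.resize(p[v0:v0+h,u0:u0+w],None,fx=k,fy=k,interpolation=2)
    cv2.imwrite(f"pics/{n}7.png",im)
E
```

```text
clock: 17.68
eef_pos: [606.4, -47.8, 130.5]
ee_rot: [[0.993, 0.12, -0.001], [0.12, -0.993, 0.0], [-0.001, -0.0, -1.0]]
force: [-6.2, 1.0, 8.4]
gripper_width: 25.9
clk 17.68 pos [606.4 -47.8 130.5] az 6.86 tilt [-0.06  0.01] F [-6.2  1.   8.4] w 25.9 shift [-0.0016  0.1296  0.0005] turn z -0.04
[-6.08028919 -1.76119726 -8.4069473 ]
```

View pics/side7.png

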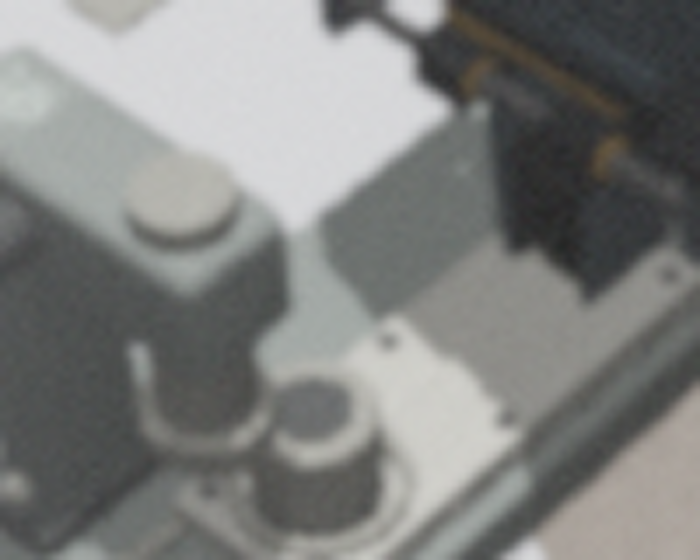

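View pics/top7.png

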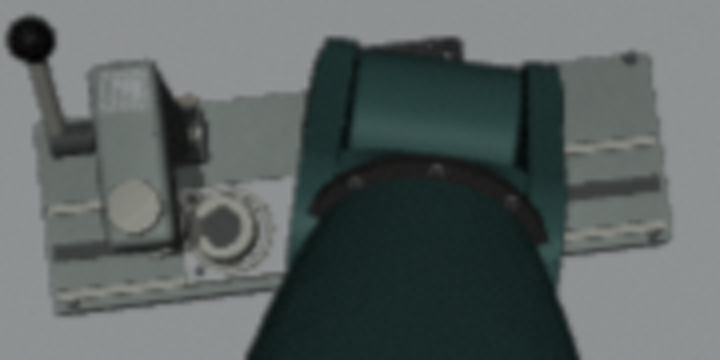

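```bash
python3 -m pendant '[[[-0.0007,-0.008,0,0,0,0,-1],[0,-0.009,0,0,0,0,-1],[0,-0.006,0,0,0,0,-1],[0,-0.003,0,0,0,0,-1],[0,0,0,0,0,0,-1],[0,0,0,0,0,0,-1]]]'
python3 - <<'E'
from h import *
from cell import capture
import cv2
go(620.3,-176.7,130,6.9);o=get_obs();print(o['ee_rot'].T@o['force'])
for n,(u0,v0,w,h,k) in(("side",(170,150,100,80,7)),):
    p,d=capture(n)
    im=cv2.resize(p[v0:v0+h,u0:u0+w],None,fx=k,fy=k,interpolation=2)
    cv2.imwrite(f"pics/{n}8.png",im)
E
```

```text
clock: 18.52
eef_pos: [603.0, -21.8, 130.5]
ee_rot: [[0.993, 0.119, 0.0], [0.119, -0.993, 0.0], [0.0, -0.0, -1.0]]
force: [-0.2, 2.4, 4.0]
gripper_width: 26.0
clk 18.52 pos [603.  -21.8 130.5] az 6.86 tilt [0.01 0.02] F [-0.2  2.4  4. ] w 26.0 shift [-0.0014  0.1559  0.0005] turn z -0.04
[ 0.06451861 -2.4334043  -3.98321395]
```

View pics/side8.png

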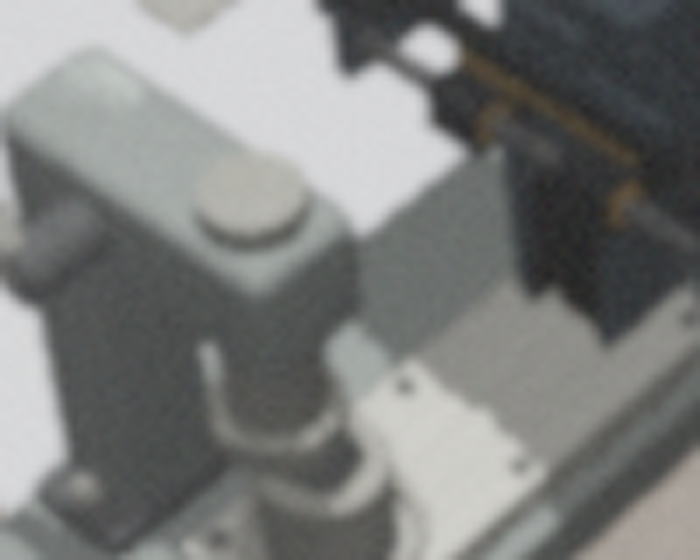

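```bash
cat > f.py <<'E'
from h import *
o=get_obs();f=o['ee_rot'].T@o['force'];p=np.array(o['eef_pos']);R=o['ee_rot']
print("s=%.2f rail force on tool %.2f lateral %.2f"%(-(p-np.array([622.,-176.9,130]))@R[:,1],-f[1],f[0]),o['clock'])
E
python3 -m pendant '[[[0,-0.0015,0,0,0,0,-1],[0,-0.0015,0,0,0,0,-1],[0,0,0,0,0,0,-1]]]' >/dev/null; python3 f.py
python3 -m pendant '[[[0,-0.001,0,0,0,0,-1],[0,-0.001,0,0,0,0,-1],[0,0,0,0,0,0,-1]]]' >/dev/null; python3 f.py
```

```text
s=159.25 rail force on tool -0.24 lateral 0.54 18.95
s=161.30 rail force on tool -0.65 lateral 0.75 19.325
```

```bash

python3 -m pendant '[[[0,-0.001,0,0,0,0,-1],[0,0,0,0,0,0,-1]]]' >/dev/null; python3 f.py
python3 -m pendant '[[[0,-0.001,0,0,0,0,-1],[0,0,0,0,0,0,-1]]]' >/dev/null; python3 f.py
python3 -m pendant '[[[0,-0.001,0,0,0,0,-1],[0,0,0,0,0,0,-1]]]' >/dev/null; python3 f.py
```

```text
s=162.28 rail force on tool -1.25 lateral 0.10 19.575
s=163.29 rail force on tool 0.30 lateral 0.12 19.825
s=164.29 rail force on tool -1.35 lateral 0.01 20.075
```

```bash

python3 -m pendant '[[[0,-0.001,0,0,0,0,-1],[0,0,0,0,0,0,-1]]]' >/dev/null; python3 f.py
python3 -m pendant '[[[0,-0.001,0,0,0,0,-1],[0,0,0,0,0,0,-1]]]' >/dev/null; python3 f.py
```

```text
s=165.32 rail force on tool -0.62 lateral 1.08 20.325
s=166.40 rail force on tool 1.73 lateral 0.71 20.575
```

```bash

python3 -m pendant '[[[0,-0.001,0,0,0,0,-1],[0,0,0,0,0,0,-1]]]' >/dev/null; python3 f.py
```

```text
s=167.51 rail force on tool 1.92 lateral 0.35 20.825
```

```bash

python3 -m pendant '[[[0,-0.001,0,0,0,0,-1],[0,0,0,0,0,0,-1]]]' >/dev/null; python3 f.py
```

```text
s=168.67 rail force on tool 4.80 lateral 2.04 21.075
```

```bash

python3 -m pendant '[[[0,-0.001,0,0,0,0,-1],[0,0,0,0,0,0,-1]]]' >/dev/null; python3 f.py
```

```text
s=169.82 rail force on tool 6.59 lateral 0.78 21.325
```

```bash

python3 -m pendant '[[[0,-0.0005,0,0,0,0,-1],[0,0,0,0,0,0,-1]]]' >/dev/null; python3 f.py
```

```text
s=170.38 rail force on tool 7.34 lateral 1.07 21.575
```

```bash

python3 -m pendant '[[[0,-0.0005,0,0,0,0,-1],[0,0,0,0,0,0,-1]]]' >/dev/null; python3 f.py
```

```text
s=170.92 rail force on tool 9.20 lateral 0.58 21.825
```

```bash

python3 -m pendant '[[[0,-0.0005,0,0,0,0,-1],[0,0,0,0,0,0,-1]]]' >/dev/null; python3 f.py
```

```text
s=171.42 rail force on tool 7.00 lateral 1.53 22.075
```

```bash

python3 -m pendant '[[[0,-0.0005,0,0,0,0,-1],[0,0,0,0,0,0,-1]]]' >/dev/null; python3 f.py
```

```text
s=171.68 rail force on tool 4.74 lateral 0.12 22.325
```

```bash

python3 -m pendant '[[[0,-0.0005,0,0,0,0,-1],[0,0,0,0,0,0,-1]]]' >/dev/null; python3 f.py
```

```text
s=171.90 rail force on tool 0.29 lateral 0.42 22.575
```

```bash

python3 -m pendant '[[[0,-0.0003,0,0,0,0,-1],[0,0,0,0,0,0,-1],[0,0,0,0,0,0,-1]]]' >/dev/null; python3 f.py
```

```text
s=171.97 rail force on tool -2.22 lateral 0.38 22.95
```

```bash

python3 -m pendant '[[[0,0,0,0,0,0,-1],[0,0,0,0,0,0,-1],[0,0,0,0,0,0,-1],[0,0,0,0,0,0,-1]]]' ; python3 f.py; python3 - <<'E'
from h import *
from cell import capture
import cv2
for n,(u0,v0,w,h,k) in(("side",(170,150,100,80,7)),("top",(160,115,180,90,4))):
    p,d=capture(n)
    im=cv2.resize(p[v0:v0+h,u0:u0+w],None,fx=k,fy=k,interpolation=2)
    cv2.imwrite(f"pics/{n}9.png",im)
    cv2.imwrite(f"pics/{n}9f.png",p)
E
```

```text
clock: 23.45
eef_pos: [601.1, -6.2, 130.5]
ee_rot: [[0.993, 0.12, 0.0], [0.12, -0.993, -0.0], [0.0, 0.0, -1.0]]
force: [0.7, -2.5, 5.4]
gripper_width: 25.8
s=171.99 rail force on tool -2.57 lateral 0.36 23.45
```

View pics/side9.png

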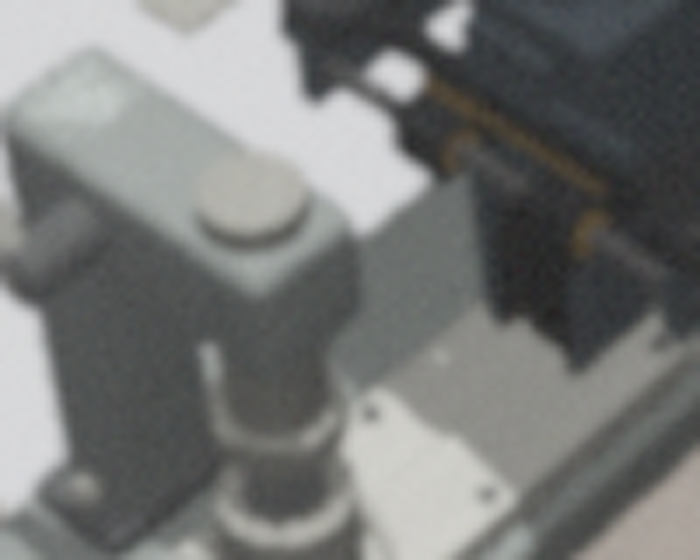

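View pics/side9f.png

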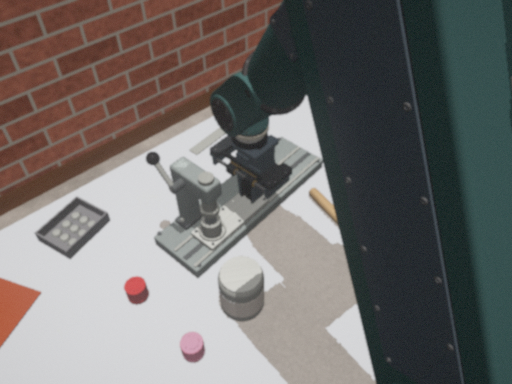

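View pics/top9f.png

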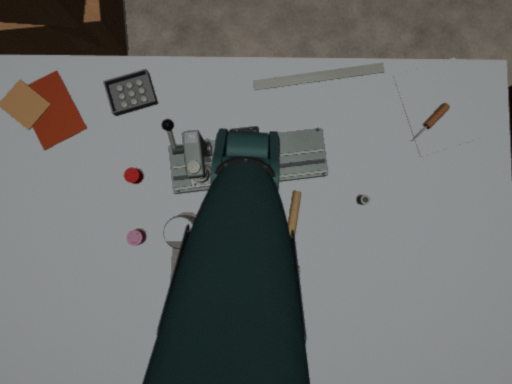

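```bash
python3 -c "
from cell import *
print(sign_off())"; python3 f.py
```

```text
the job is handed in; nothing more can be done
None
the job is handed in; nothing more can be done
```

The larger die is standing in the cup, and the slide is resting in the notch with the grip block still held. I handed the job in at about 23.6 s of the 64 s. `sign_off` gives no verdict, so the result rests on my own checks.

- **Die:** I set it down on the cup floor about 170 mm short of the ram, at the height I had worked out, with about 14 N of contact. Then I let go. The pictures after release show it upright inside the rim; its last side view, under the ram, shows it still upright with its base hidden.
- **Slide:** Pushing along the rail, I felt the notch pull forward from about 166 mm of travel, rising to about 9 N. The pull dropped to zero and turned to −2.5 N at 171.9–172.0 mm, so I stopped there. My estimate from the pictures was 169 ± 3 mm.
- **Grip:** The block is held at an opening of about 26 mm with a 25 N setting.
- **Disagreements:** The 9 N peak was above the stated 5 to 8 N. The rail centre line was also 1–2 mm off my picture estimate, which I felt as a side force on closing and eased out.
- **Other things on the bench:** The smaller die looked unmoved in the last pictures. The tin and hammer were partly hidden by the arm, but what was visible looked unmoved. I did not measure any of these.

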